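# Third hand at the putter jig

### The job

The sliding stop of the putter jig stands at the right place but its clamp is loose: tighten the red clamp knob clockwise until it stops, without shifting the stop. Then take the putter head, slide its flat face square and centred against the stop's orange sprung pad, flat on the jig's bed, and press until the white pointer stands in the middle of the green zone (about 7 N), gently, never ramming the pad to the end of its travel. Finish while still holding the head pressed there, steady, so that the clubmaker can fit its screws; leave everything else on the bench alone.

Things in the scene. Friction and masses are not known exactly. Their poses are not given: they have to be found in the camera images.
- jig: Aluminium jig bed, a fixed plate 420 long (x), 170 wide (y), 12 thick, on the bench; place and heading vary. Origin: underside, middle line, 200 from the putter head's end and 220 from the stop's end. Its x axis runs along the dark middle slot from the head towards the stop: the pressing direction. z up; the bed's top is at z = 12 and flat (slot and marks are flush).
- putter_head: Loose steel T-shaped putter head, 0.29 to 0.47 kg, 26 high, upright on the bed. x axis points out of the flat face. Face bar: x 32 to 50, 100 wide (y). Dark spine behind it: x -50 to 32, 28 wide, white line on top; grip its sides. Origin: underside, middle line, 50 behind the face. Starts on the bed, face towards the pad, clear of it, up to 0.35 rad askew and 25 off the middle line.
- stop (a joint): Position of the stop along the jig's x (m). The stop is a blue steel block (1.7 kg) 90 long, 70 wide, 34 high that slides on the bed's slot. While the clamp is loose about 1.5 N shifts it; clamped tight, it stands fast against more than 20 N.
- stop_body (a point): Point on the middle line of the blue stop block's top face (46 above the bench), 40 behind the block's front face. Axes as the jig's.
- clamp_knob (a joint): Angle of the red clamp knob on top of the stop, rad: grows clockwise seen from above, starts loose at 0 to 0.25, bites from about 0.6, firm above 1.1, hard stop (tight) at 1.4. Friction 0.05 N m or a little more once it bites; stays where left. Grip bar 38 long, 14 thick, 32 high; at 0 it lies along the jig's x, at angle a it is turned clockwise by a.
- clamp_knob_grip (a point): Point on the knob's vertical axis, 7 below the top of its grip bar (83 above the bench): the TCP height for gripping the bar from above, the fingers closing across it. The knob's round base plate, 64 in diameter, is 31 below this point. The point turns with the knob: its x axis is the bar.
- gauge_pad (a joint): How far the orange pad is pushed in, m: 0 = out, hard end at 0.018. A spring of 700 N/m pushes it out, so 0.010 means 7 N. The white pointer on it moves over a scale on the stop's top: yellow 0 to 6 mm, green 6 to 14 mm, red 14 to 18 mm. It springs back when the head is not held.
- pad_face (a point): Centre of the flat face of the orange sprung pad (60 wide, 21 high, 8 thick, its lower edge 4 above the bed), facing the jig's -x. It moves with the pad; at rest it is 26 in front of the blue block, on the bed's middle line, 14.5 above the bed. Axes as the jig's.
- tape_roll: Bystander: roll of tan masking tape lying flat, 96 across, 25 high. Origin: centre of its underside.
- spray_bottle: Bystander: green bottle, 60 across, 170 high, standing. Origin: centre of its underside.
- screwdriver: Bystander: screwdriver with yellow handle, 200 long, lying. Origin: under its middle.
- mallet: Bystander: hammer with wooden handle, 260 long, lying. Origin: under its middle.
- ferrule_jar: Bystander: pale jar with white lid, 60 across, 70 high, standing. Origin: centre of its underside.
- spare_grip: Bystander: black club grip, 250 long, up to 31 thick, lying. Origin: under its middle.

How it is judged:
By the outcome, as a careful person would: the job done as asked, in the order asked, and still so for the second after the job is handed in, while the arm keeps its last pose, push and grip.
It also fails if it takes over 54 s, if anything falls off the work surface, if the arm or the gripper's body presses on something with over 40 N, if the wrist force passes 120 N, or if a joint passes its speed limit or range.

### The arm

A 7-joint arm with a two-finger parallel gripper is mounted at the origin on the work surface. World frame = base frame: x ahead of the robot, y to its left, z up, the work surface at z = 0. Lengths are in m, angles in rad, forces in N, time in s.
With the tool pointing down it reaches from about 0.425 to 0.825 m from the base axis. Payload 3.6 kg.
Tool frame: the origin (TCP) lies between the finger pads, 19 mm behind the fingertips; this is the grasp point; z points along the fingers, y is the line along which they close (so a half turn about z gives the same grasp; the last joint's range is limited). The gripper opens to 85 mm and grips with 20 to 120 N. Pads are 22 mm wide; open, the fingers measure 114 mm over their backs; the gripper's body (76 mm by 85 mm) begins 54 mm behind the grasp point. The pads swing forward as they close: fully open they stand 13 mm farther back than shut.
Start: joints at [-1.212, 0.615, -0.013, 1.423, 0.008, 1.103, -0.04], TCP at [0.245, 0.602, 0.25] pointing down, gripper open.
Joint ranges: [-3.12, 3.12], [-0.3, 2.06], [-1.34, 1.32], [0.26, 2.42], [-1.36, 4.5], [0.01, 1.98], [-2.84, 2.84]. Speed limits (rad/s): [2.79, 2.79, 3.14, 3.14, 3.14, 3.14, 3.14].

### API

Orientations are given as a 3x3 rotation matrix whose columns are the frame's x, y, z axes.
In Python, from bench import bot, grab_frame, camera_model gives the robot as it stands (bot), with the cameras as plain functions.
- The arm moves only by the shell command python3 steer.py [OPENING] [FORCE], which reads ROWS from standard input. ROWS is a JSON list of rows, 1 to 20 of them, each an object with the fields tx, ty, tz (the shift in shares of 1000 mm (1.0 is 1000 mm)), drx, dry, drz (a rotation vector in parts of the range, where 1.0 means 2 rad); a field left out counts as zero; each row is the pose to reach, as a shift and turn from the pose commanded when the command began, along the tool's axes at that moment; what a row does not reach only later rows make up. A row lasts 1/12 s, in which the tool goes at most 0.0417 m and 0.125 rad, less where a joint would pass 70% of its speed; a pose out of reach is approached as far as the arm can. OPENING is the finger opening in m, set as the command begins (- or left out keeps the last). The fingers move at their own pace and stop on an object; FORCE is the grip in N (left out, the last holds). Time passes only in rows, so rows that do not move let the fingers close. It prints the time, the measured TCP pose, the force, the opening and the grip force at its end. Shift and turn numbers lie between -1 and 1, and a call with a number outside is refused. Input that does not fit is refused with a message, and nothing moves.
- bot.observe(): the state, without advancing time (a new reading comes with each control period).
- grab_frame(name): name is "side" or "top"; returns the picture (480x640x3 uint8, red, green, blue); there is no depth.
- camera_model(name): a dict with "camera_matrix" (3x3 intrinsics, pixels), "k1" (the pictures are not rectified: a ray, as slopes to the right and down, at radius r is drawn at 1 + k1 r^2 times it, then the intrinsics apply), "eye" and "rotation" of the camera in the world. Camera axes: x right, y down, z forward; pixel columns grow to the right and rows downward; lengths in m; the calibration is good to about 2 mm. A picture is of the moment at which its call begins. camera_model takes no time and is no camera call.
- bot.hand_in(): hands the job in; it is judged then, once.
The state is a dict: "time": time; "qpos": joint angles; "dq": joint speeds; "tau": joint torques, N m; "position": TCP position; "tool_rot": TCP orientation; "ft_force": force on the tool from outside, world axes, zero at the start; "ft_torque": the same for the moment, N m; "finger_gap": finger opening in m; "gripper_force": force on a finger pad.
Only numpy, scipy, OpenCV 4.12 (cv2) and the standard library are available. Lean on these libraries where they do the work, as an engineer would, in place of code of your own. Each camera call takes 0.05 s, during which the arm holds its last target. There are 200 camera calls.

## Working session

There is one attempt and no reset: what is moved stays moved. The work goes in short steps, Python scripts to look and compute and a shell command to move; the robot and the scene stay as the last step left them, time stands still between calls to the robot, and variables do not carry over. Pictures are saved under pics/ and viewed, at most 10 in all, crops included, and the job is handed in when it is done.

```bash
ls; mkdir -p pics; python3 - <<'E'
from bench import bot, grab_frame, camera_model
import cv2
s=bot.observe(); print(s)
for n in("side","top"):
    cv2.imwrite(f"pics/{n}0.png",grab_frame(n)[:,:,::-1]); print(n,camera_model(n))
E
```

```text
bench.py
pics
steer.py
{'time': 0.0, 'qpos': array([-1.21150554,  0.61590555, -0.01261046,  1.42493263,  0.0081411 ,
        1.10336825, -0.04042418]), 'dq': array([-7.76360141e-04, -1.85277492e-04,  1.36872655e-03,  3.38549293e-04,
        5.39731388e-04,  4.64821645e-05, -6.80039246e-04]), 'tau': array([-4.84401460e-05, -4.69218493e+01,  2.59031570e-01, -1.71039069e+01,
        9.94415808e-03,  9.69922927e-03, -2.90818343e-05]), 'position': array([0.2443217 , 0.60155545, 0.24883579]), 'tool_rot': array([[-9.26522384e-01,  3.76238588e-01, -8.92456437e-04],
       [ 3.76239638e-01,  9.26519273e-01, -2.40252768e-03],
       [-7.70455339e-05, -2.56177316e-03, -9.99996716e-01]]), 'ft_force': array([ 0.70882224, -0.74706551, -0.10795264]), 'ft_torque': array([ 0.05710403, -0.01758554, -0.02072469]), 'gripper_force': 0.0, 'finger_gap': 0.08493848700746456}
side {'camera_matrix': array([[489.08006422,   0.        , 320.0028926 ],
       [  0.        , 489.08006422, 244.40103583],
       [  0.        ,   0.        ,   1.        ]]), 'k1': -0.07180318423423435, 'eye': array([ 0.1908022 , -0.916785  ,  1.03427419]), 'rotation': array([[ 0.90832787, -0.30864143,  0.28227815],
       [-0.41767398, -0.63365683,  0.65117392],
       [-0.02211177, -0.70937965, -0.70447965]])}
top {'camera_matrix': array([[515.48483308,   0.        , 324.09832118],
       [  0.        , 515.48483308, 246.22877764],
       [  0.        ,   0.        ,   1.        ]]), 'k1': -0.08385350688791625, 'eye': array([ 0.47443142, -0.01930462,  1.50363718]), 'rotation': array([[-2.69180405e-02, -9.97423202e-01,  6.65009486e-02],
       [-9.99633837e-01,  2.70419090e-02,  9.63043501e-04],
       [-2.75887453e-03, -6.64506751e-02, -9.97785897e-01]])}
```

View pics/top0.png

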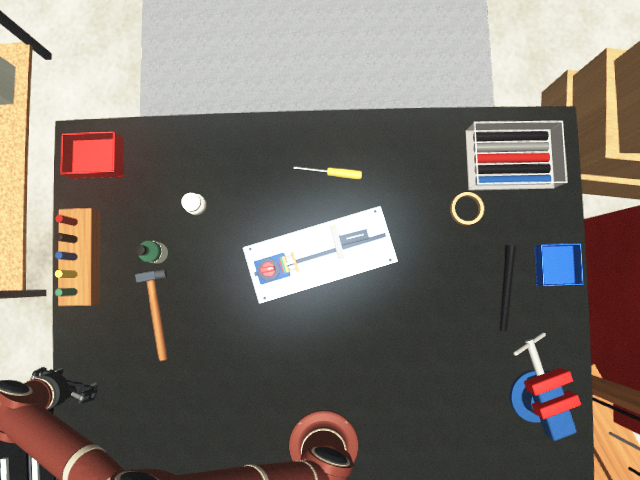

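View pics/side0.png

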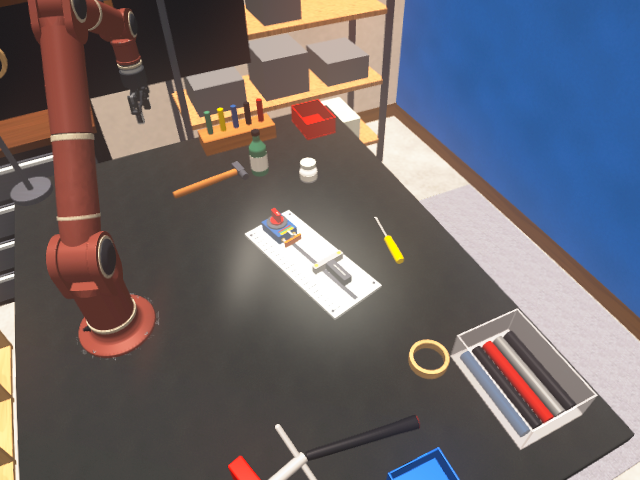

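The top view shows the jig with the blue stop and red knob at (268,267) and the head at (345,240). The side view shows the stop at (280,228) and the head at (335,268). I'll enlarge both for accurate reading.

```bash
python3 - <<'E'
import cv2
for n,(x,y,w,h) in {"top":(240,202,160,106),"side":(242,200,144,116)}.items():
    im=cv2.imread(f"pics/{n}0.png")[y:y+h,x:x+w]
    im=cv2.resize(im,None,fx=5,fy=5,interpolation=cv2.INTER_CUBIC)
    for i in range(0,w,20): cv2.putText(im,str(x+i),(i*5,10),0,.35,(0,255,0),1); cv2.line(im,(i*5,12),(i*5,18),(0,255,0),1)
    for j in range(0,h,20): cv2.putText(im,str(y+j),(8,j*5+4),0,.35,(0,255,0),1); cv2.line(im,(0,j*5),(6,j*5),(0,255,0),1)
    cv2.imwrite(f"pics/{n}0c.png",im)
E
```

```text
(no output)
```

View pics/top0c.png

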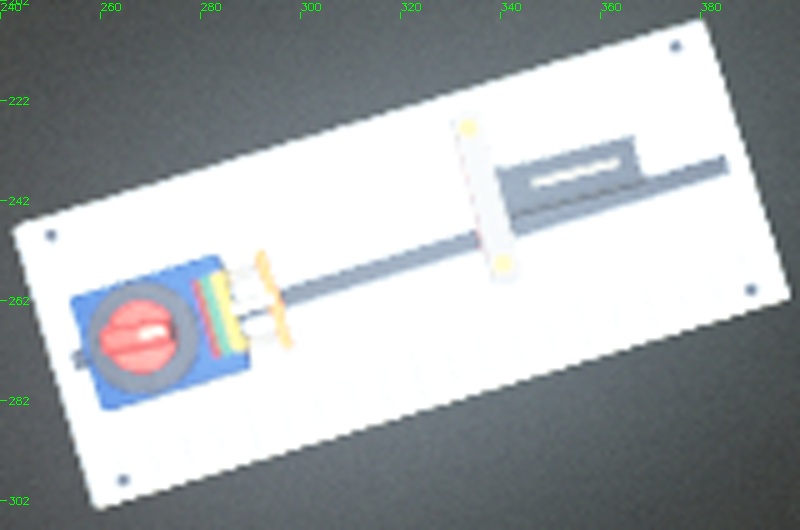

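View pics/side0c.png

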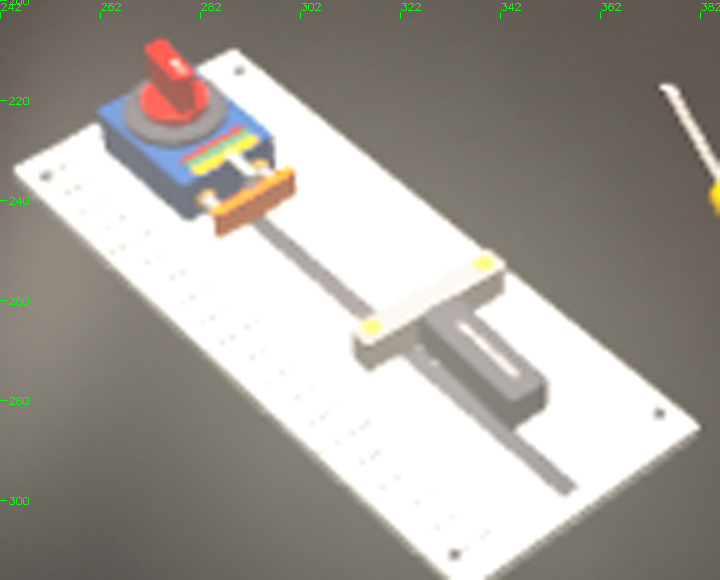

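The enlarged crops show, as crop pixels top/side:
- Bed screw holes: (51,236)/(239,71), (123,480)/(46,176), (676,46)/(659,413), (751,290)/(455,554).
- Yellow dots on the head: (467,128)/(484,263) and (503,264)/(371,327).
- White line ends: (533,183)/(460,322) and (618,162)/(518,373).
- Knob disc: (145,338)/(176,112).
- The knob bar is turned slightly clockwise from the jig's x.

```bash
cat > h.py <<'E'
import numpy as np, cv2
from bench import bot, grab_frame, camera_model
OFF={"top":(240,202),"side":(242,200)}
def cr(n,p,off=None,f=5): o=off or OFF[n]; return (np.array(p,float)+.5)/f-.5+o
def ray(n,px):
    m=camera_model(n); q=cv2.undistortPoints(np.array(px,float).reshape(1,1,2),m["camera_matrix"],np.array([m["k1"],0,0,0.]))[0,0]
    return m["eye"],m["rotation"]@np.array([*q,1])
def onz(n,px,z): e,d=ray(n,px); return e+d*(z-e[2])/d[2]
def tri(a,b):
    (e1,d1),(e2,d2)=ray("top",a),ray("side",b)
    t=np.linalg.lstsq(np.c_[d1,-d2],e2-e1,rcond=None)[0]
    p,q=e1+d1*t[0],e2+d2*t[1]; return (p+q)/2,np.linalg.norm(p-q)
E
python3 - <<'E'
from h import *
np.set_printoptions(precision=4,suppress=True)
P={"h1":((51,236),(239,71)),"h2":((123,480),(46,176)),"h3":((676,46),(659,413)),"h4":((751,290),(455,554)),
"d1":((467,128),(484,263)),"d2":((503,264),(371,327)),"w1":((533,183),(460,322)),"w2":((618,162),(518,373)),"disc":((145,338),(176,112)),
"padL":((264,252),(293,172)),"padR":((290,346),(217,210))}
for k,(a,b) in P.items(): print(k,*tri(cr("top",a),cr("side",b)))
c=np.array([onz("top",cr("top",p),.012)[:2] for p in((13,228),(705,18),(791,297),(98,510))])
L=np.array([[.22,-.085],[-.2,-.085],[-.2,.085],[.22,.085]])
# jig x heads left(+y world) ; find rigid fit
Lc,cc=L-L.mean(0),c-c.mean(0)
th=np.arctan2((Lc[:,0]*cc[:,1]-Lc[:,1]*cc[:,0]).sum(),(Lc*cc).sum()); 
R=np.array([[np.cos(th),-np.sin(th)],[np.sin(th),np.cos(th)]]); o=c.mean(0)-R@L.mean(0)
print("corners",c,"jig",o,th,"resid",c-(o+L@R.T))
def j(p): return R.T@(np.array(p)[:2]-o)
for k in("d1","d2","w1","w2"): print(k,"jig z38",j(onz("top",cr("top",P[k][0]),.038)), "tri",j(tri(cr("top",P[k][0]),cr("side",P[k][1]))[0]))
for k,z in(("disc",.052),("padL",.037),("padR",.037)): print(k,j(onz("top",cr("top",P[k][0]),z)),"tri",j(tri(cr("top",P[k][0]),cr("side",P[k][1]))[0]))
for n,pts in(("top",((100,341),(180,328))),):
  a,b=[j(onz(n,cr(n,p),.09)) for p in pts]; print("bar",(a+b)/2,np.arctan2(*(a-b)[::-1]),np.linalg.norm(a-b))
a,b=[j(onz("side",cr("side",p),.09)) for p in((158,43),(188,74))]; print("barside",a,b)
E
```

```text
h1 [0.572  0.1986 0.0095] 0.0008504460352524256
h2 [0.4292 0.1594 0.0106] 0.0014195671788948983
h3 [ 0.6729 -0.1684  0.0094] 0.0017468294320931263
h4 [ 0.5293 -0.2072  0.0096] 0.0014596810336600077
d1 [ 0.6258 -0.0447  0.0347] 0.000945951899539582
d2 [ 0.547  -0.0629  0.0359] 0.001380243271281759
w1 [ 0.5929 -0.0814  0.0363] 0.0011748412447395572
w2 [ 0.6039 -0.1304  0.0378] 0.00040920087819558073
disc [0.5102 0.141  0.0458] 0.0011172543537525217
padL [0.5577 0.0733 0.0339] 0.0013554930821282108
padR [0.5037 0.0595 0.0377] 0.0011261747692072215
corners [[ 0.5775  0.2202]
 [ 0.6894 -0.186 ]
 [ 0.5252 -0.2303]
 [ 0.413   0.1739]] jig [ 0.5539 -0.0152] 1.8404558981407733 resid [[ 0.0002  0.0007]
 [ 0.0002 -0.0007]
 [-0.0001  0.0003]
 [-0.0004 -0.0004]]
d1 jig z38 [-0.0477 -0.0615] tri [-0.0476 -0.0614]
d2 jig z38 [-0.0445  0.0189] tri [-0.0442  0.0194]
w1 jig z38 [-0.0745 -0.0203] tri [-0.0742 -0.02  ]
w2 jig z38 [-0.1244 -0.0176] tri [-0.1243 -0.0175]
disc [0.1613 0.0004] tri [0.1622 0.0005]
padL [ 0.0838 -0.0275] tri [ 0.0843 -0.0272]
padR [0.0851 0.0281] tri [0.0853 0.0286]
bar [ 0.1596 -0.0002] -0.13503126868327284 0.044549959013762006
barside [ 0.1771 -0.0011] [0.1428 0.0022]
```

Residuals are under 2 mm. The bed height comes out at 10 mm against 12, and the head's top at 36 against 38, both within the calibration.
- Jig origin is (0.554, -0.015), heading 1.840.
- Knob is at jig x 0.160, bar about 0.12 rad clockwise.
- Head is askew by about -0.045 and sits at y = -0.019.

Next I work out the move to the knob.

```bash
cat >> h.py <<'E'
from scipy.spatial.transform import Rotation as Ro
O=np.array([.5539,-.0152]); TH=1.8405
RJ=np.array([[np.cos(TH),-np.sin(TH)],[np.sin(TH),np.cos(TH)]])
def w(x,y): return O+RJ@np.array([x,y])
def state():
    s=bot.observe(); p=s["position"]; R=s["tool_rot"]
    print("t %.2f jigxy"%s["time"],(RJ.T@(p[:2]-O)).round(4),"z %.4f"%p[2],"ya-TH %.4f"%(np.arctan2(R[1,1],R[0,1])-TH),"F jig",(RJ.T@s["ft_force"][:2]).round(2),s["ft_force"][2].round(2),"Tz %.3f"%s["ft_torque"][2],"gap %.4f gf %.1f"%(s["finger_gap"],s["gripper_force"]),"q7 %.2f"%s["qpos"][6])
    return s
def delta(x,y,z,ya):
    """jig x,y, world z, tool-y angle in the jig -> shift and turn in tool axes"""
    s=state(); R=s["tool_rot"]; a=ya+TH; Y=np.array([np.cos(a),np.sin(a),0]); Z=np.array([0,0,-1.])
    T=np.c_[np.cross(Y,Z),Y,Z]
    print("shift",(R.T@(np.r_[w(x,y),z]-s["position"])).round(4),"turn",Ro.from_matrix(R.T@T).as_rotvec().round(4))
E
python3 -c "
from h import *
delta(.160,0,.16,-.12-np.pi/2)"
```

```text
t 0.10 jigxy [0.677 0.134] z 0.2490 ya-TH -0.6554 F jig [-0.45 -0.99] 0.0 Tz -0.010 gap 0.0853 gf 0.0 q7 -0.04
shift [-0.4214 -0.328   0.0897] turn [-0.0021  0.0012  1.0354]
```

The manual's scale: turns go in shares of 2 rad. Converting my numbers, 1.0354 rad / 2 = 0.5177.

```bash
echo '[{"tx": -0.06,"ty": -0.047,"drz": 0.06},{"tx": -0.12,"ty": -0.094,"drz": 0.12},{"tx": -0.18,"ty": -0.14,"drz": 0.18},{"tx": -0.24,"ty": -0.187,"drz": 0.24},{"tx": -0.3,"ty": -0.234,"drz": 0.3},{"tx": -0.36,"ty": -0.28,"tz": 0.02,"drz": 0.36},{"tx": -0.4214,"ty": -0.328,"tz": 0.04,"drx": -0.001,"dry": 0.0005,"drz": 0.42},{"tx": -0.4214,"ty": -0.328,"tz": 0.0897,"drx": -0.001,"dry": 0.0005,"drz": 0.5177},{"tx": -0.4214,"ty": -0.328,"tz": 0.0897,"drx": -0.001,"dry": 0.0005,"drz": 0.5177},{"tx": -0.4214,"ty": -0.328,"tz": 0.0897,"drx": -0.001,"dry": 0.0005,"drz": 0.5177},{"tx": -0.4214,"ty": -0.328,"tz": 0.0897,"drx": -0.001,"dry": 0.0005,"drz": 0.5177},{"tx": -0.4214,"ty": -0.328,"tz": 0.0897,"drx": -0.001,"dry": 0.0005,"drz": 0.5177},{"tx": -0.4214,"ty": -0.328,"tz": 0.0897,"drx": -0.001,"dry": 0.0005,"drz": 0.5177},{"tx": -0.4214,"ty": -0.328,"tz": 0.0897,"drx": -0.001,"dry": 0.0005,"drz": 0.5177},{"tx": -0.4214,"ty": -0.328,"tz": 0.0897,"drx": -0.001,"dry": 0.0005,"drz": 0.5177},{"tx": -0.4214,"ty": -0.328,"tz": 0.0897,"drx": -0.001,"dry": 0.0005,"drz": 0.5177},{"tx": -0.4214,"ty": -0.328,"tz": 0.0897,"drx": -0.001,"dry": 0.0005,"drz": 0.5177},{"tx": -0.4214,"ty": -0.328,"tz": 0.0897,"drx": -0.001,"dry": 0.0005,"drz": 0.5177},{"tx": -0.4214,"ty": -0.328,"tz": 0.0897,"drx": -0.001,"dry": 0.0005,"drz": 0.5177}]' | python3 steer.py 0.06; python3 -c "
from h import *
delta(.160,0,.083,-.12-np.pi/2)"
```

```text
time: 1.68
position: [0.511, 0.1419, 0.1607]
tool_rot: [[-0.153, 0.988, 0.001], [0.988, 0.153, 0.003], [0.003, 0.002, -1.0]]
ft_force: [-1.1, 0.6, 0.5]
finger_gap: 0.0601
gripper_force: 0.0
t 1.68 jigxy [ 0.1628 -0.0005] z 0.1607 ya-TH -1.6873 F jig [0.88 0.86] 0.5 Tz -0.012 gap 0.0601 gf 0.0 q7 0.04
shift [-0.0031 -0.0003  0.0777] turn [ 0.0016 -0.0028  0.0035]
```

Converted, 0.0035 rad / 2 = 0.0018.

```bash
echo '[{"tx": -0.002,"tz": 0.02,"drx": 0.0008,"dry": -0.0014,"drz": 0.0018},{"tx": -0.002,"tz": 0.05,"drx": 0.0008,"dry": -0.0014,"drz": 0.0018},{"tx": -0.002,"tz": 0.07,"drx": 0.0008,"dry": -0.0014,"drz": 0.0018},{"tx": -0.002,"tz": 0.0777,"drx": 0.0008,"dry": -0.0014,"drz": 0.0018},{"tx": -0.002,"tz": 0.0777,"drx": 0.0008,"dry": -0.0014,"drz": 0.0018},{"tx": -0.002,"tz": 0.0777,"drx": 0.0008,"dry": -0.0014,"drz": 0.0018}]' | python3 steer.py 0.04; python3 - <<'E'
from h import *
delta(.161,0,.083,-.12-np.pi/2)
im=[grab_frame(n)[:,:,::-1] for n in("top","side")]
a=cv2.resize(im[0][232:302,240:320],None,fx=5,fy=5,interpolation=2);b=cv2.resize(im[1][190:260,240:320],None,fx=5,fy=5,interpolation=2)
cv2.imwrite("pics/k1.png",np.hstack([a,b]))
E
```

```text
time: 2.18
position: [0.5122, 0.1385, 0.0831]
tool_rot: [[-0.147, 0.989, 0.0], [0.989, 0.147, -0.001], [-0.001, 0.0, -1.0]]
ft_force: [0.6, -0.9, 0.3]
finger_gap: 0.0398
gripper_force: 0.0
t 2.18 jigxy [ 0.1593 -0.0008] z 0.0831 ya-TH -1.6934 F jig [-1.   -0.33] 0.3 Tz -0.031 gap 0.0398 gf 0.0 q7 0.08
shift [ 0.0016 -0.001   0.0001] turn [ 0.0002  0.0009 -0.0026]
```

View pics/k1.png

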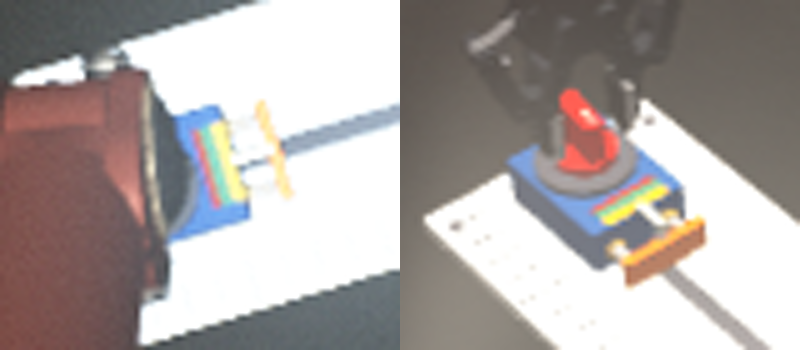

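The side half shows the open fingers on either side of the red bar (570,130), clear of the disc. Now I close on it gently.

```bash
echo '[{"tx": 0.0012,"ty": -0.0005},{"tx": 0.0012,"ty": -0.0005},{"tx": 0.0012,"ty": -0.0005}]' | python3 steer.py 0.02; echo '[{},{},{},{},{},{}]' | python3 steer.py 0.0 20; python3 -c "
from h import *
state()"
```

```text
time: 2.53
position: [0.5116, 0.1393, 0.0834]
tool_rot: [[-0.146, 0.989, 0.001], [0.989, 0.146, -0.001], [-0.001, 0.001, -1.0]]
ft_force: [0.3, -0.2, 0.4]
finger_gap: 0.0202
gripper_force: 0.0
time: 3.03
position: [0.5108, 0.1391, 0.0832]
tool_rot: [[-0.146, 0.989, -0.001], [0.989, 0.146, -0.001], [-0.001, -0.001, -1.0]]
ft_force: [-2.6, -0.1, 5.9]
finger_gap: 0.0137
gripper_force: 24.5
t 3.03 jigxy [0.1602 0.0005] z 0.0832 ya-TH -1.6941 F jig [0.58 2.51] 5.86 Tz 0.060 gap 0.0137 gf 24.5 q7 0.08
```

Converted, 0.12 rad / 2 = 0.06.

```bash
echo '[{"drz": 0.03},{"drz": 0.06},{"drz": 0.09},{"drz": 0.12},{"drz": 0.15},{"drz": 0.18},{"drz": 0.21},{"drz": 0.24},{"drz": 0.27},{"drz": 0.3},{"drz": 0.33},{"drz": 0.36},{"drz": 0.36}]' | python3 steer.py; python3 -c "
from h import *
state()"; echo '[{"drz": 0.03},{"drz": 0.06},{"drz": 0.09},{"drz": 0.12},{"drz": 0.15},{"drz": 0.18},{"drz": 0.21},{"drz": 0.21},{"drz": 0.21}]' | python3 steer.py; python3 -c "
from h import *
state()"
```

```text
time: 4.12
position: [0.5091, 0.1394, 0.0832]
tool_rot: [[0.544, 0.839, -0.005], [0.839, -0.544, -0.0], [-0.003, -0.004, -1.0]]
ft_force: [-4.6, -0.5, 8.7]
finger_gap: 0.0136
gripper_force: 25.0
t 4.12 jigxy [0.1609 0.002 ] z 0.0832 ya-TH -2.4159 F jig [0.75 4.6 ] 8.72 Tz -0.049 gap 0.0136 gf 25.0 q7 -0.42
time: 4.87
position: [0.5085, 0.14, 0.0832]
tool_rot: [[0.838, 0.546, -0.006], [0.546, -0.838, 0.001], [-0.005, -0.005, -1.0]]
ft_force: [-6.8, 1.3, 10.3]
finger_gap: 0.0137
gripper_force: 25.2
t 4.87 jigxy [0.1617 0.0024] z 0.0832 ya-TH -2.8336 F jig [3.11 6.17] 10.3 Tz -0.038 gap 0.0137 gf 25.2 q7 -0.72
```

Converted, 0.04 rad / 2 = 0.02.

```bash
echo '[{"drz": 0.02},{"drz": 0.04},{"drz": 0.06},{"drz": 0.06}]' | python3 steer.py; python3 -c "
from h import *
state()"; echo '[{"drz": 0.015},{"drz": 0.03},{"drz": 0.03}]' | python3 steer.py; python3 -c "
from h import *
state()"; echo '[{"drz": 0.015},{"drz": 0.03},{"drz": 0.03}]' | python3 steer.py; python3 - <<'E'
from h import *
state()
b=grab_frame("side")[190:260,240:320,::-1]
cv2.imwrite("pics/k2.png",cv2.resize(b,None,fx=8,fy=8,interpolation=2))
E
```

```text
time: 5.2
position: [0.5083, 0.1402, 0.0832]
tool_rot: [[0.897, 0.441, -0.007], [0.441, -0.897, 0.002], [-0.005, -0.005, -1.0]]
ft_force: [-6.9, 1.2, 11.5]
finger_gap: 0.0133
gripper_force: 25.3
t 5.20 jigxy [0.162  0.0025] z 0.0832 ya-TH -2.9544 F jig [2.97 6.29] 11.51 Tz -0.009 gap 0.0133 gf 25.3 q7 -0.81
time: 5.45
position: [0.5083, 0.1403, 0.0832]
tool_rot: [[0.92, 0.391, -0.007], [0.391, -0.92, 0.001], [-0.006, -0.004, -1.0]]
ft_force: [-7.5, 1.6, 11.9]
finger_gap: 0.0135
gripper_force: 31.7
t 5.45 jigxy [0.162  0.0025] z 0.0832 ya-TH -3.0097 F jig [3.55 6.84] 11.88 Tz 0.680 gap 0.0135 gf 31.7 q7 -0.85
time: 5.7
position: [0.5082, 0.1404, 0.0833]
tool_rot: [[0.94, 0.34, -0.007], [0.34, -0.94, 0.0], [-0.007, -0.003, -1.0]]
ft_force: [-7.3, 0.8, 12.2]
finger_gap: 0.0135
gripper_force: 53.0
t 5.70 jigxy [0.1622 0.0025] z 0.0833 ya-TH -3.0642 F jig [2.69 6.82] 12.22 Tz 1.465 gap 0.0135 gf 53.0 q7 -0.89
```

View pics/k2.png

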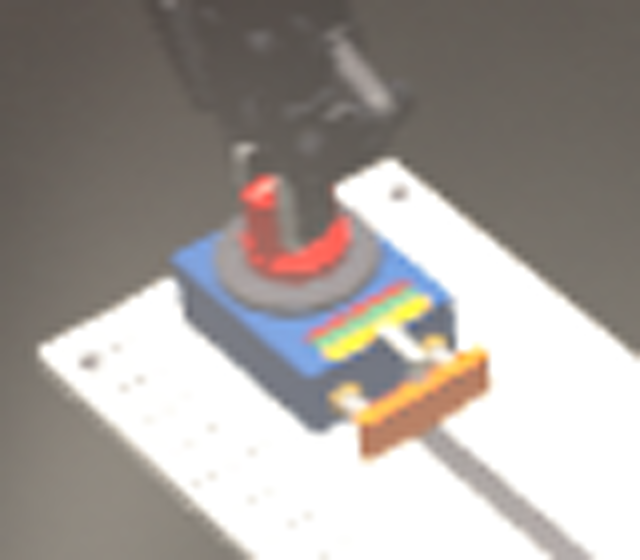

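The side view shows the bar now across the jig at (270,190), and the pad's upper left corner at (362,415), i.e. pixel (285,242) as before, so the stop has not shifted. The torque jumped to 1.4 N m, so the hard stop is reached. Release and lift.

Converted, -0.07 rad / 2 = -0.035.

```bash
echo '[{"drz": -0.02},{"drz": -0.035},{"drz": -0.035}]' | python3 steer.py ; echo '[{},{},{},{"tz": -0.02},{"tz": -0.06},{"tz": -0.09},{"tz": -0.09},{"tz": -0.09}]' | python3 steer.py 0.05; python3 -c "
from h import *
delta(-.095,-.019,.12,-.045-np.pi/2)"
```

```text
time: 6.0
position: [0.5083, 0.1404, 0.0832]
tool_rot: [[0.916, 0.401, -0.007], [0.401, -0.916, 0.002], [-0.006, -0.004, -1.0]]
ft_force: [-6.6, 1.2, 11.2]
finger_gap: 0.0137
gripper_force: 28.8
time: 6.67
position: [0.5127, 0.1391, 0.1741]
tool_rot: [[0.918, 0.396, 0.004], [0.396, -0.918, -0.0], [0.004, 0.002, -1.0]]
ft_force: [-0.5, 0.6, -0.1]
finger_gap: 0.05
gripper_force: 0.0
t 6.67 jigxy [ 0.1597 -0.0014] z 0.1741 ya-TH -3.0045 F jig [0.73 0.33] -0.06 Tz -0.043 gap 0.0500 gf 0.0 q7 -0.95
shift [-0.0176  0.2547  0.0545] turn [ 0.004  -0.0019 -1.3887]
```

Converted, -1.3887 rad / 2 = -0.6944.

```bash
echo '[{"tx": -0.001,"ty": 0.02,"drz": -0.058},{"tx": -0.003,"ty": 0.042,"drz": -0.115},{"tx": -0.004,"ty": 0.064,"drz": -0.1735},{"tx": -0.006,"ty": 0.085,"drz": -0.2315},{"tx": -0.007,"ty": 0.106,"drz": -0.29},{"tx": -0.009,"ty": 0.127,"drz": -0.347},{"tx": -0.01,"ty": 0.148,"drz": -0.405},{"tx": -0.012,"ty": 0.17,"drz": -0.463},{"tx": -0.013,"ty": 0.19,"tz": 0.01,"drz": -0.52},{"tx": -0.015,"ty": 0.212,"tz": 0.02,"drz": -0.5785},{"tx": -0.016,"ty": 0.233,"tz": 0.04,"drz": -0.6365},{"tx": -0.0176,"ty": 0.2547,"tz": 0.0545,"drx": 0.002,"dry": -0.001,"drz": -0.6944},{"tx": -0.0176,"ty": 0.2547,"tz": 0.0545,"drx": 0.002,"dry": -0.001,"drz": -0.6944},{"tx": -0.0176,"ty": 0.2547,"tz": 0.0545,"drx": 0.002,"dry": -0.001,"drz": -0.6944},{"tx": -0.0176,"ty": 0.2547,"tz": 0.0545,"drx": 0.002,"dry": -0.001,"drz": -0.6944},{"tx": -0.0176,"ty": 0.2547,"tz": 0.0545,"drx": 0.002,"dry": -0.001,"drz": -0.6944}]' | python3 steer.py; python3 - <<'E'
from h import *
delta(-.095,-.019,.036,-.045-np.pi/2)
b=grab_frame("side")[190:310,240:400,::-1]
cv2.imwrite("pics/k3.png",cv2.resize(b,None,fx=5,fy=5,interpolation=2))
E
```

```text
time: 8.0
position: [0.5959, -0.1, 0.1181]
tool_rot: [[-0.224, 0.975, -0.005], [0.975, 0.224, 0.0], [0.001, -0.005, -1.0]]
ft_force: [-0.4, 0.7, -0.0]
finger_gap: 0.0501
gripper_force: 0.0
t 8.00 jigxy [-0.093  -0.0179] z 0.1181 ya-TH -1.6144 F jig [0.82 0.17] -0.03 Tz -0.002 gap 0.0501 gf 0.0 q7 0.55
shift [-0.0021  0.0016  0.0821] turn [-0.0045 -0.0014  0.0014]
```

View pics/k3.png

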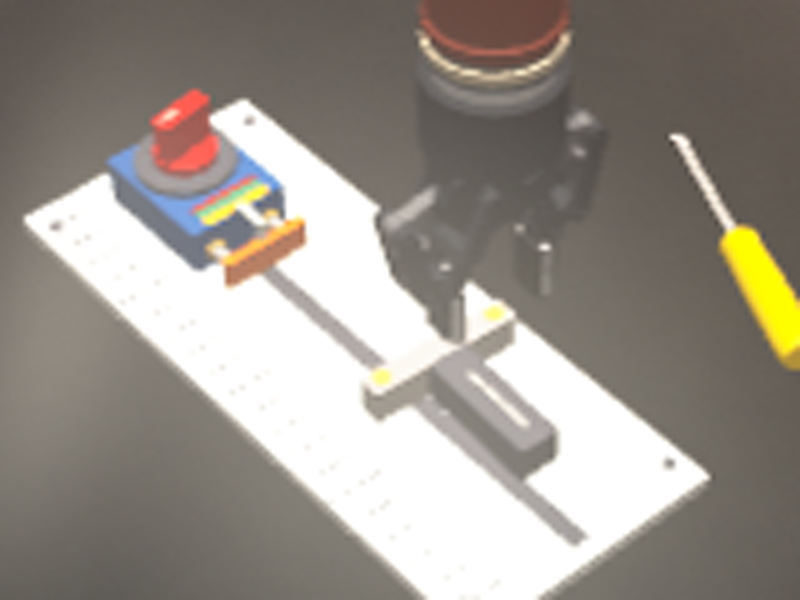

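The side view shows the knob bar nearly across the jig at (180,110). The pad's left corner (226,262) has not moved, and the fingers hang above the spine. Descending.

Converted, -0.0045 rad / 2 = -0.0023.

```bash
echo '[{"tx": -0.002,"ty": 0.001,"tz": 0.025,"drx": -0.0023,"dry": -0.0007},{"tx": -0.002,"ty": 0.001,"tz": 0.055,"drx": -0.0023,"dry": -0.0007},{"tx": -0.002,"ty": 0.001,"tz": 0.075,"drx": -0.0023,"dry": -0.0007},{"tx": -0.002,"ty": 0.001,"tz": 0.08,"drx": -0.0023,"dry": -0.0007},{"tx": -0.002,"ty": 0.001,"tz": 0.08,"drx": -0.0023,"dry": -0.0007},{"tx": -0.002,"ty": 0.001,"tz": 0.08,"drx": -0.0023,"dry": -0.0007}]' | python3 steer.py; python3 -c "
from h import *
state()"; echo '[{},{},{},{},{},{},{}]' | python3 steer.py 0.0 40; python3 -c "
from h import *
state()"
```

```text
time: 8.55
position: [0.5979, -0.103, 0.0394]
tool_rot: [[-0.224, 0.975, 0.002], [0.975, 0.224, -0.002], [-0.002, 0.002, -1.0]]
ft_force: [0.4, -0.8, 1.0]
finger_gap: 0.0501
gripper_force: 0.0
t 8.55 jigxy [-0.0964 -0.019 ] z 0.0394 ya-TH -1.6147 F jig [-0.9  -0.17] 0.99 Tz 0.021 gap 0.0501 gf 0.0 q7 0.58
time: 9.13
position: [0.5982, -0.1038, 0.0403]
tool_rot: [[-0.223, 0.975, 0.003], [0.975, 0.223, -0.002], [-0.002, 0.003, -1.0]]
ft_force: [-0.0, -0.1, 5.5]
finger_gap: 0.0273
gripper_force: 41.2
t 9.13 jigxy [-0.0972 -0.0191] z 0.0403 ya-TH -1.6155 F jig [-0.1   0.06] 5.5 Tz 0.011 gap 0.0273 gf 41.2 q7 0.59
```

Gripped at 27 mm; the head is 28 wide, so the grasp is right. Next I ease up 1 mm, then square, centre and slide towards the pad, stopping about 25 mm short.

```bash
python3 -c "
from h import *
delta(0,0,.0403,-np.pi/2)"; echo '[{"tz": -0.001},{"tz": -0.001}]' | python3 steer.py;  python3 -c "
from h import *
delta(0,0,.0393,-np.pi/2)"
```

```text
t 9.13 jigxy [-0.0972 -0.0191] z 0.0403 ya-TH -1.6155 F jig [-0.1   0.06] 5.5 Tz 0.011 gap 0.0273 gf 41.2 q7 0.59
shift [ 0.0963 -0.0234 -0.0003] turn [ 0.003   0.0025 -0.0448]
time: 9.3
position: [0.5977, -0.1037, 0.0403]
tool_rot: [[-0.223, 0.975, 0.002], [0.975, 0.223, -0.002], [-0.002, 0.002, -1.0]]
ft_force: [-0.6, 0.9, 3.9]
finger_gap: 0.0269
gripper_force: 41.0
t 9.30 jigxy [-0.097  -0.0186] z 0.0403 ya-TH -1.6158 F jig [0.99 0.34] 3.91 Tz -0.023 gap 0.0269 gf 41.0 q7 0.58
shift [ 0.096  -0.023   0.0007] turn [ 0.0018  0.0021 -0.045 ]
```

Converted, -0.045 rad / 2 = -0.0225.

```bash
echo '[{"tx": 0.01,"ty": -0.002,"tz": -0.001,"drz": -0.005},{"tx": 0.02,"ty": -0.005,"tz": -0.001,"drz": -0.01},{"tx": 0.032,"ty": -0.008,"tz": -0.001,"drz": -0.015},{"tx": 0.044,"ty": -0.011,"tz": -0.001,"drz": -0.0225},{"tx": 0.056,"ty": -0.014,"tz": -0.001,"drz": -0.0225},{"tx": 0.068,"ty": -0.017,"tz": -0.001,"drz": -0.0225},{"tx": 0.08,"ty": -0.02,"tz": -0.001,"drz": -0.0225},{"tx": 0.09,"ty": -0.022,"tz": -0.001,"drz": -0.0225},{"tx": 0.096,"ty": -0.023,"tz": -0.001,"drz": -0.0225},{"tx": 0.096,"ty": -0.023,"tz": -0.001,"drz": -0.0225},{"tx": 0.096,"ty": -0.023,"tz": -0.001,"drz": -0.0225},{"tx": 0.096,"ty": -0.023,"tz": -0.001,"drz": -0.0225}]' | python3 steer.py; python3 - <<'E'
from h import *
delta(0,0,.0393,-np.pi/2)
ims=[]
for n,(x,y) in {"top":(255,215),"side":(255,205)}.items():
    a=grab_frame(n)[y:y+80,x:x+80,::-1]; a=cv2.resize(a,None,fx=5,fy=5,interpolation=2); ims.append(a)
cv2.imwrite("pics/k4.png",np.hstack(ims))
E
```

```text
time: 10.3
position: [0.5522, -0.0124, 0.0403]
tool_rot: [[-0.269, 0.963, -0.003], [0.963, 0.269, 0.002], [0.003, -0.002, -1.0]]
ft_force: [-2.6, 5.6, 5.8]
finger_gap: 0.0266
gripper_force: 41.1
t 10.30 jigxy [0.0032 0.0009] z 0.0403 ya-TH -1.5686 F jig [6.07 1.  ] 5.77 Tz 0.046 gap 0.0266 gf 41.1 q7 0.51
shift [-0.0032  0.0009  0.001 ] turn [-0.0018 -0.0031  0.0022]
```

View pics/k4.png

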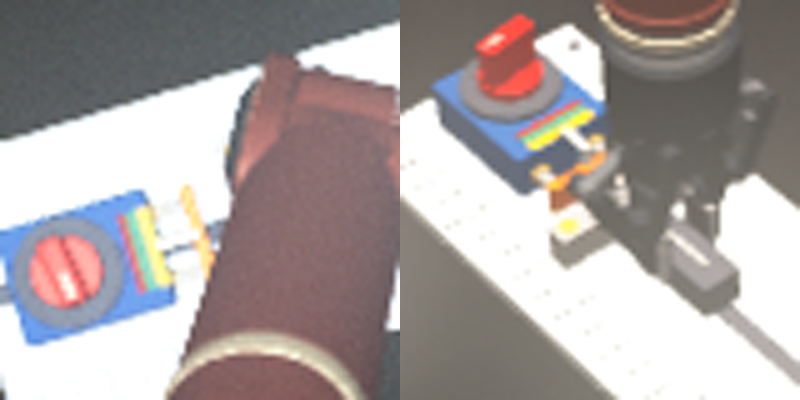

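The top view shows the knob bar across the jig and the pad still out, with its edge from (186,188) to (210,278). The side view shows the head's left dot at (568,226) and the white line from (672,230) to (714,261). Checking the head's pose from these.

```bash
python3 - <<'E'
from h import *
for k,p,z in(("dotL",(168,226),.0375),("w1",(272,230),.0375),("w2",(314,261),.0375)):
    q=onz("side",cr("side",p,(255,205)),z)[:2]; print(k,(RJ.T@(q-O)).round(4))
for p in((186,188),(210,278)): q=onz("top",cr("top",p,(255,215)),.037)[:2]; print("pad",(RJ.T@(q-O)).round(4))
# reference: same side-only estimate at start
for p in((484,263),(371,327),(460,322),(518,373)): q=onz("side",cr("side",p),.0375)[:2]; print("ref",(RJ.T@(q-O)).round(4))
state()
E
```

```text
dotL [0.053  0.0423]
w1 [ 0.011  -0.0004]
w2 [-0.0237 -0.0027]
pad [ 0.0856 -0.0275]
pad [0.0873 0.0256]
ref [-0.0493 -0.0592]
ref [-0.0449  0.0208]
ref [-0.0747 -0.0188]
ref [-0.124  -0.0175]
t 10.40 jigxy [0.0032 0.0009] z 0.0403 ya-TH -1.5686 F jig [6.27 1.1 ] 5.07 Tz 0.060 gap 0.0270 gf 41.1 q7 0.51
```

Converted, 0.002 rad / 2 = 0.001.

```bash
echo '[{"tx": 0.002,"ty": 0.0008,"tz": -0.0015,"drz": 0.001},{"tx": 0.005,"ty": 0.0008,"tz": -0.0015,"drz": 0.001},{"tx": 0.008,"ty": 0.0008,"tz": -0.0015,"drz": 0.001},{"tx": 0.011,"ty": 0.0008,"tz": -0.0015,"drz": 0.001},{"tx": 0.013,"ty": 0.0008,"tz": -0.0015,"drz": 0.001},{"tx": 0.013,"ty": 0.0008,"tz": -0.0015,"drz": 0.001},{"tx": 0.013,"ty": 0.0008,"tz": -0.0015,"drz": 0.001}]' | python3 steer.py | tail -0; python3 -c "
from h import *
state()"; echo '[{"tx": 0.001},{"tx": 0.002},{"tx": 0.003},{"tx": 0.003}]' | python3 steer.py | tail -0;  python3 -c "
from h import *
state()"
```

```text
t 10.98 jigxy [0.0133 0.    ] z 0.0415 ya-TH -1.5725 F jig [-0.12 -0.16] -3.94 Tz 0.015 gap 0.0270 gf 40.1 q7 0.49
t 11.32 jigxy [ 0.0166 -0.0001] z 0.0417 ya-TH -1.5724 F jig [ 0.66 -0.29] -3.43 Tz 0.025 gap 0.0271 gf 40.1 q7 0.49Exception ignored on flushing sys.stdout:
BrokenPipeError: [Errno 32] Broken pipe
Exception ignored on flushing sys.stdout:
BrokenPipeError: [Errno 32] Broken pipe
```

The head's weight (about 3.9 N) now hangs on the gripper and z rose 1 mm. I lower it to rest lightly on the bed before touching the pad.

```bash
echo '[{"tz": 0.0006},{"tz": 0.0011},{"tz": 0.0011},{"tz": 0.0011}]' | python3 steer.py >/dev/null; python3 -c "
from h import *
state()"
```

```text
t 11.65 jigxy [ 0.0162 -0.0001] z 0.0405 ya-TH -1.5727 F jig [-0.3   0.14] -3.14 Tz 0.028 gap 0.0269 gf 40.1 q7 0.49
```

```bash
echo '[{"tz": 0.0005},{"tz": 0.0005},{"tz": 0.0005}]' | python3 steer.py >/dev/null; python3 -c "
from h import *
state()"; echo '[{"tx": 0.001},{"tx": 0.002},{"tx": 0.003},{"tx": 0.004},{"tx": 0.004},{"tx": 0.004}]' | python3 steer.py >/dev/null; python3 -c "
from h import *
state()"
```

```text
t 11.90 jigxy [ 0.0162 -0.0002] z 0.0403 ya-TH -1.5728 F jig [0.01 0.56] -0.35 Tz -0.047 gap 0.0266 gf 40.4 q7 0.49
t 12.40 jigxy [ 0.0201 -0.0005] z 0.0402 ya-TH -1.5727 F jig [-0.44 -0.21] -0.8 Tz -0.057 gap 0.0270 gf 40.5 q7 0.48
```

```bash
for i in 1; do echo '[{"tx": 0.001},{"tx": 0.002},{"tx": 0.002}]' | python3 steer.py >/dev/null; python3 -c "
from h import *
state()"; done; echo '[{"tx": 0.001},{"tx": 0.002},{"tx": 0.002}]' | python3 steer.py >/dev/null; python3 -c "
from h import *
state()"; echo '[{"tx": 0.001},{"tx": 0.002},{"tx": 0.002}]' | python3 steer.py >/dev/null; python3 -c "
from h import *
state()"
```

```text
t 12.65 jigxy [ 0.0221 -0.0004] z 0.0403 ya-TH -1.5727 F jig [-1.3  -0.36] -0.31 Tz -0.049 gap 0.0275 gf 40.6 q7 0.48
t 12.90 jigxy [ 0.024  -0.0004] z 0.0403 ya-TH -1.5729 F jig [-1.83  0.08] 0.23 Tz -0.039 gap 0.0273 gf 40.6 q7 0.48
t 13.15 jigxy [ 0.0257 -0.0003] z 0.0402 ya-TH -1.5732 F jig [-3.85 -0.52] 1.36 Tz -0.064 gap 0.0270 gf 40.7 q7 0.47
```

```bash
echo '[{"tx": 0.001,"tz": -0.0003},{"tx": 0.002,"tz": -0.0003},{"tx": 0.003,"tz": -0.0003},{"tx": 0.004,"tz": -0.0003},{"tx": 0.005,"tz": -0.0003},{"tx": 0.005,"tz": -0.0003},{"tx": 0.005,"tz": -0.0003}]' | python3 steer.py >/dev/null; python3 - <<'E'
from h import *
for _ in range(2):
    state(); t=grab_frame("top"); d=grab_frame("side")
a=cv2.resize(t[245:285,265:315,::-1],None,fx=8,fy=8,interpolation=2);b=cv2.resize(d[215:255,265:315,::-1],None,fx=8,fy=8,interpolation=2)
cv2.imwrite("pics/k5.png",np.hstack([a,b]))
E
```

```text
t 13.73 jigxy [ 0.0305 -0.0003] z 0.0403 ya-TH -1.5732 F jig [-4.89 -1.45] -1.42 Tz -0.129 gap 0.0272 gf 40.3 q7 0.47
t 13.83 jigxy [ 0.0305 -0.0003] z 0.0403 ya-TH -1.5733 F jig [-4.75 -0.2 ] -1.07 Tz -0.131 gap 0.0272 gf 40.3 q7 0.47
```

View pics/k5.png

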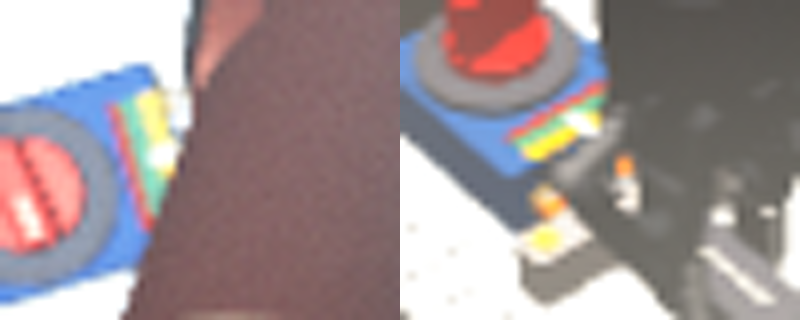

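The top half shows the white pointer tip at (152,158), near the yellow/green border: about 6–7 mm, matching 4.8 N. Tz = -0.13 says the contact is off centre, about 17 mm towards -y. I trim the yaw slightly clockwise and press a bit more.

The manual's scale: turns go in shares of 2 rad. Converting my numbers, 0.01 rad / 2 = 0.005.

```bash
echo '[{"tx": 0.001,"drz": 0.0025},{"tx": 0.0015,"drz": 0.005},{"tx": 0.0015,"drz": 0.005},{"tx": 0.0015,"drz": 0.005}]' | python3 steer.py >/dev/null; python3 -c "
from h import *
state()"; echo '[{"drz": 0.0025},{"drz": 0.005},{"drz": 0.005},{"drz": 0.005}]' | python3 steer.py >/dev/null; python3 -c "
from h import *
state()"
```

```text
t 14.27 jigxy [0.0312 0.0001] z 0.0403 ya-TH -1.5823 F jig [-6.5  -0.19] -0.81 Tz 0.114 gap 0.0267 gf 40.4 q7 0.46
t 14.60 jigxy [0.0315 0.0005] z 0.0403 ya-TH -1.5915 F jig [-5.86 -0.19] -0.25 Tz 0.193 gap 0.0271 gf 40.5 q7 0.45
```

Converted, -0.014 rad / 2 = -0.007.

```bash
echo '[{"tx": 0.0005,"drz": -0.0025},{"tx": 0.001,"drz": -0.005},{"tx": 0.001,"drz": -0.007},{"tx": 0.001,"drz": -0.007},{"tx": 0.001,"drz": -0.007}]' | python3 steer.py >/dev/null; python3 - <<'E'
from h import *
state(); T=[];
for _ in range(4): T.append(grab_frame("top").astype(float)); state()
t=np.mean(T,0).astype(np.uint8); d=grab_frame("side")
cv2.imwrite("pics/t6.png",t[:,:,::-1])
a=cv2.resize(t[250:280,270:300,::-1],None,fx=13,fy=13,interpolation=2);b=cv2.resize(d[215:245,275:305,::-1],None,fx=13,fy=13,interpolation=2)
cv2.imwrite("pics/k6.png",np.hstack([a,b]))
E
```

```text
t 15.02 jigxy [ 0.0319 -0.0001] z 0.0404 ya-TH -1.5789 F jig [-7.11 -0.78] -1.2 Tz -0.003 gap 0.0265 gf 40.3 q7 0.46
t 15.07 jigxy [ 0.0319 -0.0001] z 0.0404 ya-TH -1.5789 F jig [-7.61 -1.2 ] -0.5 Tz 0.024 gap 0.0269 gf 40.3 q7 0.46
t 15.12 jigxy [ 0.0318 -0.0001] z 0.0404 ya-TH -1.5789 F jig [-6.42  0.53] -1.38 Tz 0.047 gap 0.0269 gf 40.3 q7 0.46
t 15.17 jigxy [ 0.0318 -0.0001] z 0.0404 ya-TH -1.5789 F jig [-7.43 -1.1 ] -1.34 Tz 0.030 gap 0.0273 gf 40.3 q7 0.46
t 15.22 jigxy [ 0.0318 -0.0001] z 0.0404 ya-TH -1.5789 F jig [-6.62 -0.93] -1.4 Tz 0.039 gap 0.0269 gf 40.3 q7 0.46
```

View pics/k6.png

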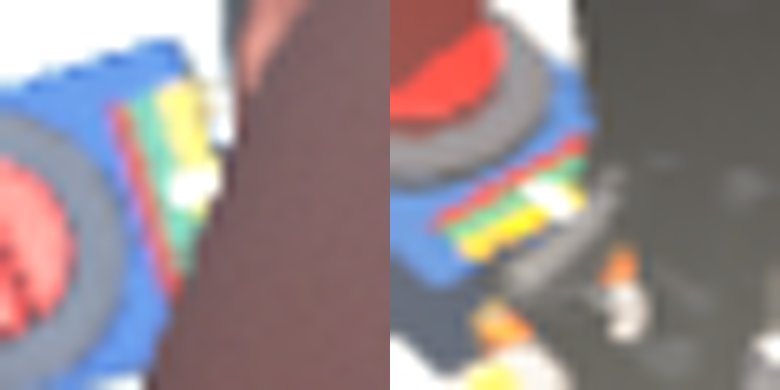

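Top half: the pointer tip at (170,190) lies between the red/green border (~154) and the green/yellow border (~190), so it is near the green middle. Side half: the tip at (525,183) is also inside green. F is about 7 N and Tz about 0. The picture allowance is used up, so I check numerically with rectified profiles.

```bash
python3 - <<'E'
from h import *
from scipy.ndimage import map_coordinates
def prof(im,n,xs,ys,z):
    m=camera_model(n); Rc=m["rotation"]; out=[]
    for y in ys:
        P=np.array([np.r_[w(x,y),z] for x in xs]); 
        px=cv2.projectPoints(P,cv2.Rodrigues(Rc.T)[0],-Rc.T@m["eye"],m["camera_matrix"],np.array([m["k1"],0,0,0.]))[0][:,0]
        out.append([map_coordinates(im[:,:,c].astype(float),[px[:,1],px[:,0]],order=1) for c in range(3)])
    return np.mean(out,0).T.astype(int)
xs=np.arange(.106,.140,.001)
t0=cv2.imread("pics/top0.png")[:,:,::-1]; t6=cv2.imread("pics/t6.png")[:,:,::-1]; s0=cv2.imread("pics/side0.png")[:,:,::-1]
s6=np.mean([grab_frame("side").astype(float) for _ in range(3)],0)
A=[prof(t0,"top",xs,[-.018,-.016,-.014],.046),prof(t0,"top",xs,[-.001,0,.001],.047),prof(t6,"top",xs,[-.018,-.016,-.014],.046),prof(t6,"top",xs,[-.001,0,.001],.047),prof(s0,"side",xs,[-.001,0,.001],.047),prof(s6,"side",xs,[-.001,0,.001],.047),prof(s6,"side",xs,[.014,.016],.046)]
print("x  top0bands top0ptr t6bands t6ptr side0ptr side6ptr side6bands")
for i,x in enumerate(xs): print("%.3f"%x,*[a[i] for a in A])
state()
E
```

```text
x  top0bands top0ptr t6bands t6ptr side0ptr side6ptr side6bands
0.106 [238 236 220] [253 254 253] [235 231 210] [118  95  96] [248 247 243] [215 210 202] [141 134 124]
0.107 [234 230 202] [254 254 254] [231 224 188] [117  94  96] [252 250 243] [233 228 216] [154 141 119]
0.108 [232 225 182] [255 255 252] [228 218 164] [144 126 123] [254 252 236] [246 241 225] [171 151 114]
0.109 [235 227 170] [254 254 246] [233 220 150] [185 174 166] [254 252 220] [250 246 229] [193 164 109]
0.110 [243 236 170] [254 254 240] [241 232 149] [224 219 207] [254 251 204] [252 249 233] [212 179 102]
0.111 [250 245 172] [254 253 221] [250 243 151] [236 233 223] [254 250 189] [253 251 237] [229 195  95]
0.112 [254 250 176] [254 252 198] [253 249 155] [241 239 231] [254 250 175] [254 253 243] [238 208  92]
0.113 [254 251 177] [254 251 178] [253 250 157] [249 248 239] [251 248 165] [254 253 246] [243 220  92]
0.114 [253 250 179] [250 249 179] [252 250 160] [254 253 242] [243 243 159] [254 254 247] [245 229  96]
0.115 [247 248 184] [243 245 187] [245 246 166] [254 254 246] [228 237 156] [253 253 245] [243 235 1
[... 2020 characters left out ...]
55 209] [144 153 169] [151 146 146] [142 138 140] [113 129 156]
0.136 [146 171 211] [158 171 188] [130 155 198] [145 154 172] [159 152 150] [150 144 145] [115 127 147]
0.137 [149 170 203] [159 173 191] [135 155 189] [146 155 174] [164 156 155] [156 149 149] [118 126 141]
0.138 [152 170 196] [158 172 190] [140 155 181] [145 155 174] [166 158 157] [158 151 152] [122 127 137]
0.139 [155 170 192] [157 171 189] [142 155 177] [145 155 173] [168 159 158] [159 152 153] [129 131 138]
0.140 [157 170 190] [157 169 187] [144 155 175] [145 153 172] [168 160 159] [160 153 154] [135 136 141]
t 15.42 jigxy [ 0.0319 -0.0001] z 0.0404 ya-TH -1.5789 F jig [-7.13 -0.4 ] -1.92 Tz 0.078 gap 0.0271 gf 40.3 q7 0.46
```

Profiles: the green band's edges are at x = .117 and .123 (middle ≈ .120) and the pointer tip is at ≈ .1203. Pointer travel reads 9.1–10.1 mm, agreeing with about 7 N. A final small trim and settle.

Converted, -0.001 rad / 2 = -0.0005.

```bash
echo '[{"tx": 0.0004,"tz": 0.0003,"drz": -0.0005},{"tx": 0.0004,"tz": 0.0003,"drz": -0.0005},{"tx": 0.0004,"tz": 0.0003,"drz": -0.0005},{"tx": 0.0004,"tz": 0.0003,"drz": -0.0005},{"tx": 0.0004,"tz": 0.0003,"drz": -0.0005},{"tx": 0.0004,"tz": 0.0003,"drz": -0.0005},{"tx": 0.0004,"tz": 0.0003,"drz": -0.0005},{"tx": 0.0004,"tz": 0.0003,"drz": -0.0005}]' | python3 steer.py >/dev/null; python3 - <<'E'
from h import *
for _ in range(5): state(); grab_frame("top")
E
```

```text
t 16.08 jigxy [ 0.0319 -0.0001] z 0.0403 ya-TH -1.5784 F jig [-6.77 -0.59] -0.13 Tz 0.007 gap 0.0271 gf 40.5 q7 0.46
t 16.13 jigxy [ 0.0318 -0.0001] z 0.0403 ya-TH -1.5785 F jig [-7.17 -0.4 ] -0.11 Tz 0.014 gap 0.0271 gf 40.5 q7 0.46
t 16.18 jigxy [ 0.0319 -0.0001] z 0.0403 ya-TH -1.5784 F jig [-7.81  0.53] -0.63 Tz 0.038 gap 0.0271 gf 40.5 q7 0.46
t 16.23 jigxy [ 0.0319 -0.0001] z 0.0403 ya-TH -1.5784 F jig [-7.07 -0.15] 0.38 Tz 0.039 gap 0.0272 gf 40.5 q7 0.46
t 16.28 jigxy [ 0.0319 -0.0001] z 0.0403 ya-TH -1.5784 F jig [-6.53 -0.14] 0.25 Tz 0.006 gap 0.0265 gf 40.5 q7 0.46
```

Steady at 7 N, flat, centred and square. Handing in.

```bash
python3 -c "
from bench import bot, grab_frame, camera_model
print(bot.hand_in())"
```

```text
the job is handed in; nothing more can be done
None
```

The job is handed in: the clamp knob is turned tight to its stop without visibly shifting the stop, and the head is held steady, flat, square and centred on the pad at about 7 N, with the pointer about mid-green.

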